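Move and build up the amplifier parts stand

ROBOT

A 6-joint arm with a two-finger parallel gripper is mounted at the origin on the work surface. World frame = base frame: x ahead of the robot, y to its left, z up, the work surface at z = 0. Lengths are in m, angles in rad, forces in N, time in s.
With the tool pointing down it reaches from about 0.325 to 0.9 m from the base axis. Payload 3.5 kg.
Tool frame: the origin (TCP) lies at the very end of the fingers, on their centre line; the grasp point (between the pads) lies 19 mm behind it; z points along the fingers, y is the line along which they close (so a half turn about z gives the same grasp; the last joint's range is limited). The gripper opens to 85 mm and grips with 20 to 120 N. Pads are 22 mm wide; open, the fingers measure 114 mm over their backs; the gripper's body (76 mm by 85 mm) begins 54 mm behind the grasp point. The pads swing forward as they close: fully open they stand 13 mm farther back than shut.
Start: joints at [-1.413, 0.276, -0.026, 1.268, 0, 1.467], TCP at [0.161, -0.604, 0.231] pointing down, gripper open.
Joint ranges: [-3.12, 3.12], [-0.85, 1.88], [-1.08, 1.24], [-1.95, 2.15], [-1.57, 1.53], [-3.14, 3.14]. Speed limits (rad/s): [2.57, 2.57, 3.14, 3.14, 3.14, 3.14].

INTERFACE

Orientations are given as a 3x3 rotation matrix whose columns are the frame's x, y, z axes.
In Python, from rig import manip gives the robot as it stands. The module is installed in compiled form; this text tells all that it offers.
- The arm moves only by the shell command python3 -m inch 'ROWS' [OPENING]. ROWS is JSON, a list of rows, each an object with "offset": the shift along the tool's x, y, z in units of 300 mm (1.0 is 300 mm), a list of three; "spin": the turn about the tool's z in units of 180 degrees (1.0 is 180 degrees). In form: [{"offset": [tx, ty, tz], "spin": spin}, ...]. A call has 1 to 5 rows; each row shifts and turns the commanded pose from where the row before left it, along the tool's axes as they then stand; what a row does not reach is not made up. A row lasts 1/8 s, in which the tool goes at most 62.5 mm and 10.7 degrees, less where a joint would pass 70% of its speed; a pose out of reach is approached as far as the arm can. A call with a number of a shift or a turn outside -1 to 1 is refused whole. A call with a gripper value outside its range is refused whole. OPENING is the opening, from 0 (shut) to 1 (fully open), set as the call begins (- or left out, the last holds). The fingers move at their own pace and stop on an object; the grip force is fixed at half the most. Time passes only in rows, so rows that do not move let the fingers close. It gives the time, the measured TCP pose, the force, the opening and the grip force at its end, in the units of the state.
- manip.read_state(): the state, without advancing time (a new reading comes with each control period).
- manip.capture(name): name is "scene" or "top" or "wrist"; returns the picture (400x640x3 uint8, red, green, blue); there is no depth.
- manip.camera_model(name): a dict with "intrinsics" (3x3 intrinsics, pixels), "D" ([k1, k2, p1, p2, k3] as OpenCV has them; the pictures are not rectified), "rvec" (rotation vector, rad) and "tvec" (3), from world to camera coordinates, as OpenCV has them. Camera axes: x right, y down, z forward; pixel columns grow to the right and rows downward; lengths in m; the calibration is good to about 2 mm. A picture is of the moment at which its call begins: read the wrist's pose just before it. camera_model takes no time and is no camera call; for the wrist camera it gives the pose at the moment of the call.
- manip.hand_in(): hands the job in; it is judged then, once.
The state is a dict: "clock": time; "joint_positions": joint angles; "qd": joint speeds; "joint_torque": joint torques, N m; "eef_pos": TCP position; "eef_rot": TCP orientation; "contact_force": force on the tool from outside, world axes, zero at the start; "torque": the same for the moment, N m; "width": finger opening in m; "gripper_force": force on a finger pad.
Only numpy, scipy, OpenCV 4.12 (cv2) and the standard library are available. Lean on these libraries where they do the work, as an engineer would, in place of code of your own. Each camera call takes 0.05 s, during which the arm holds its last target. There are 200 camera calls.

TASK

First slide the empty base of the parts stand, without lifting it off the desk, from its corner-ticked spot until it sits inside the unbroken tape rectangle, square with it. Then stack every wooden tray on it, one on top of another, each fully down with all four corner holes over the posts below, and last stand every blue capacitor can upright on the floor of the top tray. Leave the glass tube, the coupler, the lamp socket and the binding post alone.

Things in the scene. Friction and masses are not known exactly. Their poses are not given: they have to be found in the camera images.
- base_tab (a point): Loose base: dark steel plate 130 (x) x 160 (y) x 14 mm, 0.8 kg. Corner posts at x +-52, y +-67 mm, 16 mm thick, up to 56 mm above its underside, each topped by a pin 8 mm thick, 11 mm long, tapered tip. Middle: upright tab to hold, 10 mm thick (x), 50 mm long (y), 38 mm high above the plate. Point: the tab's centre, 33 mm above the underside. z up; a half turn looks the same. Slides if pulled
- tray1_tab (a point): Loose pale wooden tray, 0.25 kg: plate 130 (x) x 160 (y) x 14 mm, rim 8 mm high. Under it, at x +-52, y +-67 mm, four blind 12 mm square holes, 14 mm deep, which drop over the pins below; it rests on the posts, 56 mm a tier. Right above each hole it has its own post and pin, and in the middle a tab, all as on the base. Point: the tab's centre, 33 mm above the underside, 19 mm above the plate; z up
- tray2_tab (a point): Another tray exactly like tray1; this point is its tab's centre. The trays are interchangeable and a half turn about z makes no difference; two or three are present, an absent one is None.
- tray3_tab (a point): Another tray exactly like tray1 (None if absent); this point is its tab's centre.
- can1_mid (a point): A dark blue capacitor can standing on its end, 28 mm diameter, 48 mm tall, 0.04 kg (None if absent; the number varies). This point is its centre, half-way up; own z is its long axis. Too tall to fit under another tray.
- can2_mid (a point): Another can like can1 (None if absent); its centre.
- can3_mid (a point): Another can like can1 (None if absent); its centre.
- can4_mid (a point): Another can like can1 (None if absent); its centre.
- spot_old: Marked spot on the desk where the base stands at first: paper-tape corner ticks only, around an area 150 (x) x 180 (y) mm; flat, nothing to bump into. Origin at its centre on the desk.
- spot_new: Marked spot on the desk where the stand belongs: an unbroken paper-tape rectangle, inside 150 (x) x 180 (y) mm, 10 mm more than the base on every side; flat, nothing to bump into. Origin at its centre on the desk, x and y along its sides.
- tube_mid (a point): Bystander: frosted glass rectifier tube standing loose on its black foot, 38 mm diameter, 90 mm tall; its centre. Leave alone.
- coupler_mid (a point): Bystander: knurled aluminium shaft coupler standing loose, 26 mm diameter, 32 mm tall; its centre. Leave alone.
- lamp_socket: Bystander: brass bayonet lamp socket on a dark steel clamp fixed to the desk, about 50 x 60 mm, 62 mm tall; centre of its underside.
- binding_post: Bystander: bronze binding post on a black block fixed to the desk, 60 x 40 mm, 46 mm tall; centre of its underside.
Not all that is in view belongs to the job. Leave any orange look-alike of the part that bears can2_mid alone. What is shaped like the part that bears tray2_tab but pink is not meant.

How it is judged:
By the outcome, as a careful person would: the job done as asked, in the order asked, and still so for the second after the job is handed in, with the robot touching nothing.
Of tray1, tray2, tray3 only 2 to 3 are there at a start; the rules pass over those that are not, and their reading is None.
Of can1, can2, can3, can4 only 2 to 3 are there at a start; the rules pass over those that are not, and their reading is None.
At some moment in a run one of tray1, tray2, tray3 may be knocked a few centimetres aside while the robot is not near it.
It also fails if it takes over 210 s, if anything falls off the work surface, if the arm or the gripper's body presses on something with over 40 N, if the wrist force passes 120 N, or if a joint passes its speed limit or range.

## Working session

There is one attempt and no reset: what is moved stays moved. The work goes in short steps, Python scripts to look and compute and a shell command to move; the robot and the scene stay as the last step left them, time stands still between calls to the robot, and variables do not carry over. Pictures are saved under pics/ and viewed, at most 14 in all, crops included, and the job is handed in when it is done.

```bash
mkdir -p pics; python3 - <<'E'
from rig import manip
import cv2,numpy as np
np.set_printoptions(precision=4,suppress=True)
s=manip.read_state();print(s['clock'],s['eef_pos'],s['eef_rot'],s['width'])
for n in ['scene','top','wrist']:
    im=manip.capture(n);cv2.imwrite(f'pics/{n}0.png',im[:,:,::-1])
    m=manip.camera_model(n);print(n,m)
E
```

```text
0.0 [ 0.161  -0.6031  0.2301] [[ 0.9662  0.2579 -0.0003]
 [ 0.2579 -0.9662  0.0023]
 [ 0.0003 -0.0023 -1.    ]] 0.08549491581955411
scene {'intrinsics': array([[460.3813,   0.    , 315.5971],
       [  0.    , 460.3813, 196.0261],
       [  0.    ,   0.    ,   1.    ]]), 'D': array([-0.0241,  0.    ,  0.    ,  0.    ,  0.    ]), 'rvec': array([ 1.3289,  2.1293, -1.0085]), 'tvec': array([ 0.2495, -0.2904,  1.7172])}
top {'intrinsics': array([[373.8458,   0.    , 313.9938],
       [  0.    , 373.8458, 201.1615],
       [  0.    ,   0.    ,   1.    ]]), 'D': array([-0.0696,  0.    ,  0.    ,  0.    ,  0.    ]), 'rvec': array([ 2.1998, -2.1489,  0.1128]), 'tvec': array([-0.0157,  0.5949,  1.0997])}
wrist {'intrinsics': array([[300.9604,   0.    , 318.3189],
       [  0.    , 300.9604, 198.8949],
       [  0.    ,   0.    ,   1.    ]]), 'D': array([-0.0028,  0.    ,  0.    ,  0.    ,  0.    ]), 'rvec': array([-2.291 ,  1.76  ,  0.2723]), 'tvec': array([-0.624 , -0.0387,  0.38  ])}
```

View pics/top0.png

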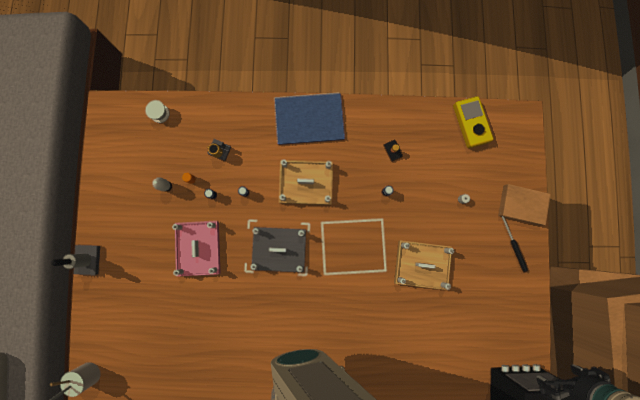

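View pics/scene0.png

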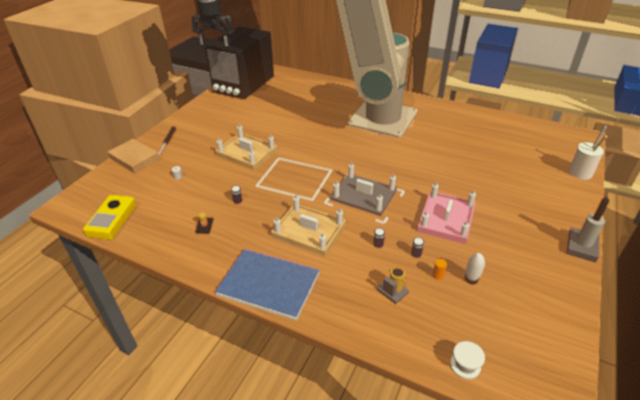

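The top view shows:
- **Base:** the dark base is at (280,250), inside the corner ticks.
- **Target:** the unbroken rectangle is centred near (353,247).
- **Trays:** wooden trays are at (306,183) and (426,266). The pink look-alike at (197,249) is not meant.
- **Cans:** dark cans are at (210,194), (243,191) and (388,191). The orange look-alike is at (188,178).
- **Other things:** the tube is at (162,185), the coupler at (464,200), the lamp socket at (218,150) and the binding post at (393,150).

First comes the rough measuring, plus one close crop to check these choices.

```bash
cat > h.py <<'E'
import numpy as np,cv2
from rig import manip
np.set_printoptions(precision=4,suppress=True)
def cam(n): 
    m=manip.camera_model(n); return m
def cast(m,px,z):
    px=np.atleast_2d(np.array(px,float)); z=np.broadcast_to(z,len(px))
    u=cv2.undistortPoints(px[:,None],m['intrinsics'],m['D'])[:,0]
    R=cv2.Rodrigues(m['rvec'])[0]; c=-R.T@m['tvec']
    d=np.c_[u,np.ones(len(u))]@R
    return c+d*((z-c[2])/d[:,2])[:,None]
def proj(m,P): return cv2.projectPoints(np.atleast_2d(np.array(P,float)),m['rvec'],m['tvec'],m['intrinsics'],m['D'])[0][:,0]
def goto(p,yaw,s=None):
    """tool-axis shift (current axes) then spin, in units; yaw = heading of tool x in world, deg"""
    s=s or manip.read_state();R=s['eef_rot'];d=R.T@(np.array(p)-s['eef_pos'])/0.3
    y0=np.degrees(np.arctan2(R[1,0],R[0,0])); dy=(yaw-y0+90)%180-90
    print('t',round(s['clock'],2),'at',s['eef_pos'],'yaw',round(y0,2),'-> offset',d,'spin',round(-dy/180,4),'rows by dist',np.abs(d).max()/0.2)
E
python3 - <<'E'
from h import *
m=cam('top')
P={'base':(279,250,.052),'trayA':(306,182,.052),'trayB':(427,267,.052),'canL':(209,193,.048),'canM':(243,190,.048),'canR':(389,190,.048),'orange':(188,177,.048),'coup':(464,199,.03),'tubeTop':(158,184,.09),'lamp':(215,148,.062),'bind':(395,149,.046),'pink':(195,249,.052)}
for k,v in P.items(): print(k,cast(m,v[:2],v[2])[0])
r=cast(m,[(322,222),(384,219),(386,272),(324,275)],0);print(r,r.mean(0))
w=cam('wrist');R=cv2.Rodrigues(w['rvec'])[0];print('wristcam',-R.T@w['tvec'],R[2],R[0])
im=cv2.imread('pics/top0.png')[140:300,140:480];cv2.imwrite('pics/crop1.png',cv2.resize(im,None,fx=2.35,fy=2.35,interpolation=2))
goto([.4,.05,.25],0)
E
```

```text
base [0.447  0.0973 0.052 ]
trayA [0.6495 0.0234 0.052 ]
trayB [ 0.4064 -0.3382  0.052 ]
canL [0.6103 0.3122 0.048 ]
canM [0.6216 0.2106 0.048 ]
canR [ 0.6321 -0.2251  0.048 ]
orange [0.6572 0.3785 0.048 ]
coup [ 0.6126 -0.4609  0.03  ]
tubeTop [0.6283 0.4513 0.09  ]
lamp [0.7443 0.2975 0.062 ]
bind [ 0.7582 -0.2437  0.046 ]
pink [0.4434 0.3446 0.052 ]
[[ 0.534  -0.0281  0.    ]
 [ 0.5476 -0.2198  0.    ]
 [ 0.3854 -0.2273  0.    ]
 [ 0.3726 -0.0376  0.    ]] [ 0.4599 -0.1282  0.    ]
wristcam [ 0.2352 -0.5839  0.3729] [-0.2901 -0.0753 -0.954 ] [ 0.2574 -0.9663 -0.002 ]
t 0.15 at [ 0.161  -0.6033  0.2304] yaw 14.94 -> offset [ 1.3311 -1.8986 -0.0618] spin 0.083 rows by dist 9.493075345663293
```

View pics/crop1.png

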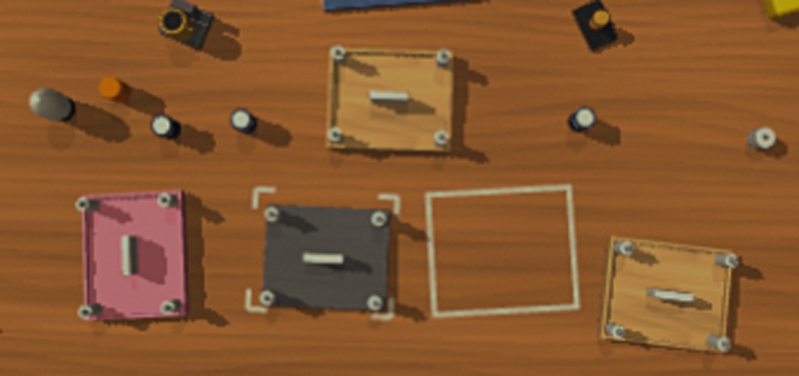

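The crop confirms the choices: dark base at crop (325,258) with its tab along world y, wooden trays at crop (390,98) and (668,296), and dark cans with light tops at crop (165,127), (242,121) and (583,119). The pink tray and orange can stay where they are. Next I move the arm over the base.

```bash

python3 -m inch '[{"offset":[0.117,-0.1545,-0.015],"spin":0},{"offset":[0.117,-0.1545,-0.015],"spin":0},{"offset":[0.117,-0.1545,-0.015],"spin":0},{"offset":[0.117,-0.1545,-0.015],"spin":0},{"offset":[0.117,-0.1545,0],"spin":0}]' 1 | tail -c 400
python3 -m inch '[{"offset":[0.117,-0.1545,0],"spin":0},{"offset":[0.117,-0.1545,0],"spin":0},{"offset":[0.117,-0.1545,0],"spin":0},{"offset":[0.117,-0.1545,0],"spin":0},{"offset":[0.117,-0.1545,0],"spin":0}]' >/dev/null
python3 -m inch '[{"offset":[0.117,-0.1545,0],"spin":0},{"offset":[0.117,-0.1545,0],"spin":0},{"offset":[0.117,-0.1545,0],"spin":0},{"offset":[0,0,0],"spin":-0.052},{"offset":[0,0,0],"spin":-0.052}]' >/dev/null
python3 -m inch '[{"offset":[0,0,0],"spin":-0.052},{"offset":[0,0,0],"spin":-0.052},{"offset":[0,0,0],"spin":-0.052},{"offset":[0,0,0],"spin":-0.052},{"offset":[0,0,0],"spin":-0.052}]' >/dev/null
python3 -m inch '[{"offset":[0,0,0],"spin":-0.052},{"offset":[0,0,0],"spin":0},{"offset":[0,0,0],"spin":0}]'
python3 - <<'E'
from h import *
goto([.447,.097,.25],87)
im=manip.capture('wrist');cv2.imwrite('pics/w1.png',im[:,:,::-1])
np.save('w1.npy',cam('wrist'),allow_pickle=True)
E
```

```text
clock: 0.78
eef_pos: [0.2714, -0.333, 0.2495]
eef_rot: [[0.966, 0.257, 0.001], [0.257, -0.966, -0.0], [0.001, 0.001, -1.0]]
contact_force: [0.6, -0.1, -0.0]
width: 0.0857
gripper_force: 0.0
clock: 3.02
eef_pos: [0.4465, 0.0959, 0.2492]
eef_rot: [[0.005, 1.0, -0.0], [1.0, -0.005, -0.0], [-0.0, -0.0, -1.0]]
contact_force: [0.2, -0.1, 0.3]
width: 0.0855
gripper_force: 0.0
t 3.02 at [0.4465 0.0959 0.2492] yaw 89.69 -> offset [ 0.0036  0.0017 -0.0028] spin 0.0149 rows by dist 0.0178137359040886
```

View pics/w1.png

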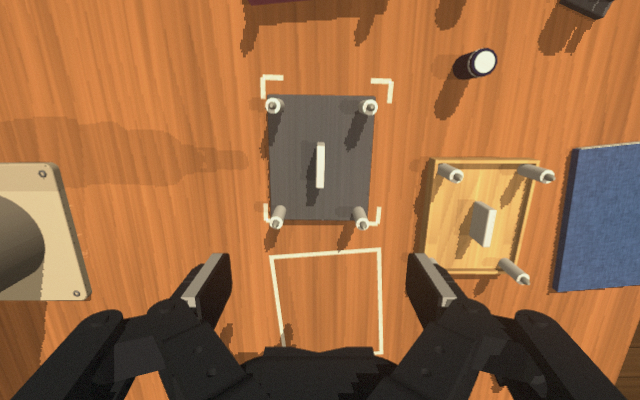

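The wrist picture shows the base clearly: tab at (320,165), plate corners near (270,95), (375,97), (370,220) and (270,222), with the spot rectangle below it and tray A at (480,220). I now measure the base with the wrist camera and the rectangle with the top camera.

```bash
cat >> h.py <<'E'
def blobs(im,mask,amin=25):
    n,l,st,c=cv2.connectedComponentsWithStats(mask.astype(np.uint8)); 
    return [(st[i],c[i],l==i) for i in range(1,n) if st[i][4]>=amin]
def rectfit(m,mask,z):
    cs,_=cv2.findContours(mask.astype(np.uint8),cv2.RETR_EXTERNAL,cv2.CHAIN_APPROX_NONE)
    c=max(cs,key=cv2.contourArea)[:,0].astype(float)
    P=cast(m,c,z)[:,:2]; (cx,cy),(w,h),a=cv2.minAreaRect((P*1000).astype(np.float32))
    if w>h: w,h,a=h,w,a-90     # a = direction of the short side, deg
    return np.array([cx,cy])/1000,w,h,(a+90)%180-90
E
python3 - <<'E'
from h import *
im=cv2.imread('pics/w1.png');m=np.load('w1.npy',allow_pickle=True).item()
hsv=cv2.cvtColor(im,cv2.COLOR_BGR2HSV)
br=(hsv[...,2]>150)&(hsv[...,1]<75)
for s,c,mk in blobs(im,br):
    if 250<c[0]<560 and c[1]<290:
        print('bright',s,c, rectfit(m,mk,.052))
dk=(hsv[...,1]<90)&(hsv[...,2]<110); dk[240:]=0; dk[:90]=0; dk[:,:255]=0; dk[:,390:]=0
dk=cv2.morphologyEx((dk|(br&(np.indices(br.shape)[0]<0))).astype(np.uint8),cv2.MORPH_OPEN,np.ones((5,5)))
b=max(blobs(im,dk),key=lambda t:t[0][4]);print('plate',b[0],rectfit(m,b[2],.014))
# rectangle, top
t=cv2.imread('pics/top0.png');mt=cam('top');h=cv2.cvtColor(t,cv2.COLOR_BGR2HSV)
tape=((h[...,2]>130)&(h[...,1]<110)).astype(np.uint8)
for (mm,ta,reg) in ((mt,tape,(310,395,210,285)),):
    sub=ta.copy();sub[:, :reg[0]]=0;sub[:,reg[1]:]=0;sub[:reg[2]]=0;sub[reg[3]:]=0
    sub=cv2.morphologyEx(sub,cv2.MORPH_CLOSE,np.ones((3,3)))
    print('outer',rectfit(mm,sub,0))
    cs,hi=cv2.findContours(1-sub,cv2.RETR_CCOMP,cv2.CHAIN_APPROX_NONE)
    for c in cs:
        if 1500<cv2.contourArea(c)<4500:
            k=np.zeros_like(sub);cv2.drawContours(k,[c],-1,1,-1);print('inner',rectfit(mm,k,0))
E
```

```text
bright [475  51  20  22 355] [484.4366  61.4986] (array([0.6191, 0.214 ]), 19.492931365966797, 20.693368911743164, 8.471588134765625)
bright [261  75  22  23 175] [267.9714  81.7886] (array([0.3932, 0.1953]), 16.15589141845703, 31.22846221923828, -48.26737594604492)
bright [371  78  23  25 177] [385.3898  86.3672] (array([0.5179, 0.1907]), 16.80303382873535, 31.58682632446289, 43.316314697265625)
bright [266  97  18  17 184] [273.5761 104.163 ] (array([0.3991, 0.1721]), 15.911996841430664, 18.245513916015625, 78.70179748535156)
bright [362  99  16  16 169] [369.6627 106.2604] (array([0.5021, 0.17  ]), 15.482616424560547, 16.253459930419922, 89.70993041992188)
bright [316 142   9  47 388] [320.1186 165.067 ] (array([0.4484, 0.1059]), 9.270026206970215, 53.23768615722656, -0.4383544921875)
bright [440 164  24  19 173] [453.3526 172.6416] (array([0.5984, 0.0967]), 14.952095031738281, 31.222322463989258, 64.01332092285156)
bright [525 164  30  19 163] [541.8344 172.4969] (array([0.7003, 0.0951]), 14.997692108154297, 39.53415298461914, 74.11768341064453)
bright [476 202  21  45 338] [488.
[... 469 characters left out ...]
 165.1740264892578, 4.25792121887207)
bright [418 254  20  26 167] [428.479  264.4551] (array([ 0.5884, -0.0233]), 15.882499694824219, 42.190826416015625, 33.50587463378906)
bright [501 259  29  26 196] [516.7551 270.801 ] (array([ 0.6981, -0.0321]), 14.930883407592773, 55.31440734863281, 46.682430267333984)
plate [ 287  121   44   99 2630] (array([0.4318, 0.0901]), 51.78078842163086, 127.59132385253906, -4.747611999511719)
outer (array([ 0.4621, -0.1255]), 163.76394653320312, 193.40106201171875, 4.272893905639648)
inner (array([ 0.4621, -0.1257]), 148.38575744628906, 179.0130157470703, 4.319615364074707)
inner (array([ 0.4621, -0.1255]), 169.880859375, 199.54757690429688, 4.269752025604248)
```

The spot is at (0.462, −0.1255) with yaw 4.3°; the inner size came out 148x179 mm, which matches. The base tab is at about (0.449, 0.104) with yaw about −1°. I now grasp the tab.

```bash

python3 -m inch '[{"offset":[0.027,0.008,0],"spin":0.004},{"offset":[0,0,0.19],"spin":0},{"offset":[0,0,0.19],"spin":0},{"offset":[0,0,0.19],"spin":0},{"offset":[0,0,0.10],"spin":0}]' 0.5 
python3 -m inch '[{"offset":[0,0,0.06],"spin":0},{"offset":[0,0,0.03],"spin":0},{"offset":[0,0,0],"spin":0}]' 
python3 -m inch '[{"offset":[0,0,0],"spin":0},{"offset":[0,0,0],"spin":0},{"offset":[0,0,0],"spin":0},{"offset":[0,0,0],"spin":0}]' 0
python3 - <<'E'
from h import *
s=manip.read_state();goto([.462,-.1255,s['eef_pos'][2]],94.3)
im=manip.capture('wrist');cv2.imwrite('pics/w2.png',im[:,:,::-1])
E
```

```text
clock: 3.7
eef_pos: [0.4468, 0.1043, 0.0453]
eef_rot: [[0.017, 1.0, -0.004], [1.0, -0.017, -0.0], [-0.0, -0.004, -1.0]]
contact_force: [-0.7, 0.5, -0.0]
width: 0.0429
gripper_force: 0.0
clock: 4.08
eef_pos: [0.449, 0.1043, 0.0211]
eef_rot: [[0.016, 1.0, -0.001], [1.0, -0.016, 0.0], [0.0, -0.001, -1.0]]
contact_force: [-0.3, 0.2, 0.4]
width: 0.0431
gripper_force: 0.0
clock: 4.58
eef_pos: [0.4495, 0.1042, 0.0223]
eef_rot: [[0.016, 1.0, 0.001], [1.0, -0.016, 0.0], [0.0, 0.001, -1.0]]
contact_force: [-2.3, -0.0, 7.7]
width: 0.0092
gripper_force: 61.1
t 4.58 at [0.4495 0.1042 0.0223] yaw 89.1 -> offset [-0.765   0.0537 -0.0003] spin -0.0289 rows by dist 3.8250187376436275
```

View pics/w2.png

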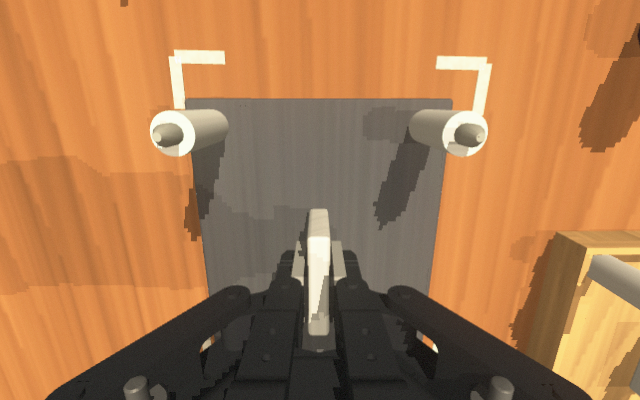

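The wrist picture shows the fingers closed on the tab at (318,270), width 9 mm against the 10 mm tab, with no post touched. Now I slide the base.

```bash

python3 -m inch '[{"offset":[-0.0765,0.0054,0],"spin":0},{"offset":[-0.0765,0.0054,0],"spin":0},{"offset":[-0.0765,0.0054,0],"spin":0},{"offset":[-0.0765,0.0054,0],"spin":0},{"offset":[-0.0765,0.0054,0],"spin":0}]' 
python3 -m inch '[{"offset":[-0.0765,0.0054,0],"spin":0},{"offset":[-0.0765,0.0054,0],"spin":0},{"offset":[-0.0765,0.0054,0],"spin":0},{"offset":[-0.0765,0.0054,0],"spin":0},{"offset":[-0.0765,0.0054,0],"spin":0}]' 
python3 -m inch '[{"offset":[0,0,0],"spin":-0.01},{"offset":[0,0,0],"spin":-0.01},{"offset":[0,0,0],"spin":-0.009},{"offset":[0,0,0],"spin":0},{"offset":[0,0,0],"spin":0}]' 
python3 - <<'E'
from h import *
goto([.462,-.1255,.0211],94.3)
t=manip.capture('top')[:,:,::-1];cv2.imwrite('pics/top1.png',t)
t=manip.capture('scene')[:,:,::-1];cv2.imwrite('pics/scene1.png',t)
t=manip.capture('wrist')[:,:,::-1];cv2.imwrite('pics/w3.png',t)
np.save('w3.npy',cam('wrist'),allow_pickle=True)
E
```

```text
clock: 5.25
eef_pos: [0.4565, -0.0097, 0.0223]
eef_rot: [[0.015, 1.0, 0.003], [1.0, -0.015, 0.005], [0.005, 0.003, -1.0]]
contact_force: [1.2, 6.9, 4.6]
width: 0.0091
gripper_force: 61.0
clock: 5.88
eef_pos: [0.4624, -0.1243, 0.0223]
eef_rot: [[0.014, 1.0, 0.002], [1.0, -0.014, 0.005], [0.005, 0.002, -1.0]]
contact_force: [-0.6, 8.6, 8.1]
width: 0.0088
gripper_force: 61.4
clock: 6.5
eef_pos: [0.463, -0.126, 0.0223]
eef_rot: [[-0.077, 0.997, 0.002], [0.997, 0.077, -0.002], [-0.002, 0.002, -1.0]]
contact_force: [-0.1, -2.8, 6.0]
width: 0.0089
gripper_force: 61.2
t 6.5 at [ 0.463  -0.126   0.0223] yaw 94.39 -> offset [ 0.002  -0.0031  0.004 ] spin 0.0005 rows by dist 0.020063709855323405
```

View pics/w3.png

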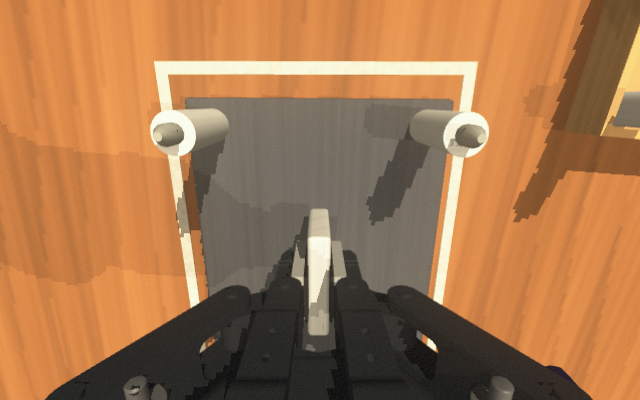

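The base sits inside the rectangle and square with it: plate far corners at about (186,98) and (452,98), tape inner corners at about (168,75) and (469,75). I check the numbers, then release and rise.

```bash

python3 - <<'E'
from h import *
m=np.load('w3.npy',allow_pickle=True).item()
a=cast(m,[(186,98),(452,98)],.014)[:,:2];b=cast(m,[(168,75),(470,75)],0)[:,:2];c=cast(m,[(199,306),(435,306)],0)[:,:2];print(a,b,c)
u=np.array([np.cos(np.radians(4.35)),np.sin(np.radians(4.35))]);v=np.array([-u[1],u[0]])
C=np.array([.463,-.126]);print('plate',(a-C)@np.c_[u,v]);print('tape',(b-C)@np.c_[u,v],(c-C)@np.c_[u,v])
E
python3 -m inch '[{"offset":[0,0,0],"spin":0},{"offset":[0,0,0],"spin":0},{"offset":[0,0,0],"spin":0}]' 0.5
python3 -m inch '[{"offset":[0,0,-0.1],"spin":0},{"offset":[0,0,-0.18],"spin":0},{"offset":[0,0,-0.18],"spin":0},{"offset":[0,0,-0.18],"spin":0},{"offset":[0,0,-0.18],"spin":0}]' 
python3 - <<'E'
from h import *
goto([.4064,-.3382,.25],84)
t=manip.capture('wrist')[:,:,::-1];cv2.imwrite('pics/w4.png',t)
np.save('w4.npy',cam('wrist'),allow_pickle=True)
E
```

```text
[[ 0.3944 -0.0516]
 [ 0.5204 -0.042 ]] [[ 0.3801 -0.0414]
 [ 0.5331 -0.0297]] [[ 0.3898 -0.1796]
 [ 0.542  -0.1681]]
plate [[-0.0628  0.0794]
 [ 0.0636  0.0794]]
tape [[-0.0763  0.0907]
 [ 0.0772  0.0908]] [[-0.077  -0.0479]
 [ 0.0756 -0.048 ]]
clock: 7.02
eef_pos: [0.4611, -0.1251, 0.0209]
eef_rot: [[-0.076, 0.997, -0.001], [0.997, 0.076, 0.001], [0.001, -0.001, -1.0]]
contact_force: [-0.2, 0.3, -0.1]
width: 0.0428
gripper_force: 0.0
clock: 7.65
eef_pos: [0.4612, -0.1253, 0.2688]
eef_rot: [[-0.076, 0.997, -0.0], [0.997, 0.076, 0.0], [0.0, -0.0, -1.0]]
contact_force: [1.0, 0.2, 0.1]
width: 0.0427
gripper_force: 0.0
t 7.65 at [ 0.4612 -0.1253  0.2688] yaw 94.34 -> offset [-0.6938 -0.2358  0.0624] spin 0.0575 rows by dist 3.468850532278788
```

View pics/w4.png

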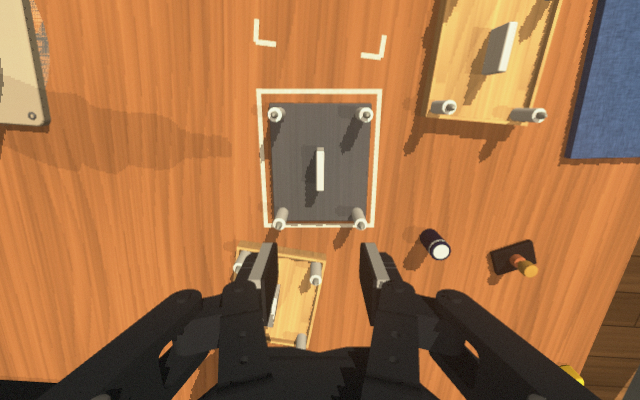

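The base is well inside: about 11 mm clear at the far edge and 13 mm on each side. In this picture tray B is at about (280,300), half under the gripper, so I move over it.

```bash

python3 -m inch '[{"offset":[-0.1735,-0.059,0.0155],"spin":0},{"offset":[-0.1735,-0.059,0.0155],"spin":0},{"offset":[-0.1735,-0.059,0.0155],"spin":0},{"offset":[-0.1735,-0.059,0.0155],"spin":0},{"offset":[0,0,0],"spin":0.05}]' >/dev/null
python3 -m inch '[{"offset":[0,0,0],"spin":0},{"offset":[0,0,0],"spin":0},{"offset":[0,0,0],"spin":0}]' 
cat >> h.py <<'E'
def bright(im,vmin=150,smax=75):
    hsv=cv2.cvtColor(im,cv2.COLOR_BGR2HSV);return (hsv[...,2]>vmin)&(hsv[...,1]<smax)
def circs(im,m,box,z,**k):
    for s,c,mk in blobs(im,bright(im,**k)):
        if box[0]<c[0]<box[1] and box[2]<c[1]<box[3] and s[4]<3000:
            cs=cv2.findContours(mk.astype(np.uint8),0,1)[0];(x,y),r=cv2.minEnclosingCircle(cs[0])
            print(s,'circ',round(x,1),round(y,1),round(r,1),'->',cast(m,(x,y),z)[0],'rect',rectfit(m,mk,.052))
E
python3 - <<'E'
from h import *
for n,box in(('w3',(140,500,90,180)),('w4',(240,400,95,240))):
    print(n);circs(cv2.imread(f'pics/{n}.png'),np.load(n+'.npy',allow_pickle=True).item(),box,.056,vmin=180)
s=manip.read_state();t=manip.capture('wrist')[:,:,::-1];cv2.imwrite('pics/w5.png',t);m=cam('wrist')
np.save('w5.npy',m,allow_pickle=True);print('w5',s['eef_pos']);circs(t,m,(200,440,60,260),.056)
E
```

```text
clock: 8.7
eef_pos: [0.407, -0.3379, 0.2488]
eef_rot: [[0.079, 0.997, 0.0], [0.997, -0.079, -0.0], [-0.0, 0.0, -1.0]]
contact_force: [-0.8, 0.2, -0.3]
width: 0.0428
gripper_force: 0.0
w3
w4
[ 256   89  126  140 1429] circ 318.5 154.5 89.9 -> [ 0.4664 -0.1093  0.056 ] rect (array([ 0.4677, -0.121 ]), 144.14170837402344, 172.93450927734375, 4.3264570236206055)
[268 107  16  15 137] circ 275.5 113.5 8.3 -> [ 0.4131 -0.0654  0.056 ] rect (array([ 0.412 , -0.0658]), 15.813465118408203, 17.009876251220703, 80.49807739257812)
[359 107  14  15 124] circ 365.9 114.2 7.5 -> [ 0.5179 -0.0583  0.056 ] rect (array([ 0.5181, -0.0582]), 15.547002792358398, 15.866531372070312, 4.332584857940674)
[317 148   7  43 297] circ 320.0 169.0 21.2 -> [ 0.4696 -0.1269  0.056 ] rect (array([ 0.4698, -0.1283]), 7.608227729797363, 53.04960250854492, 4.249487400054932)
[261 161  80  69 537] circ 300.5 193.5 51.2 -> [ 0.4475 -0.16    0.056 ] rect (array([ 0.4296, -0.1883]), 66.59156799316406, 131.58612060546875, 52.46781921386719)
w5 [ 0.407  -0.3379  0.2488]
[267 103  18  16 175] circ 275.4 110.0 8.9 -> [ 0.3669 
[... 224 characters left out ...]
97399902, 16.26848030090332, 87.95187377929688)
[317 148   9  45 366] circ 320.5 170.0 22.3 -> [ 0.4099 -0.3325  0.056 ] rect (array([ 0.4104, -0.334 ]), 9.110560417175293, 51.38047409057617, -4.65301513671875)
[270 210  16  23 238] circ 278.0 221.0 11.7 -> [ 0.3544 -0.3903  0.056 ] rect (array([ 0.3531, -0.3918]), 15.256708145141602, 30.378114700317383, -19.53955078125)
[355 212  15  22 204] circ 361.1 222.7 11.4 -> [ 0.4534 -0.4004  0.056 ] rect (array([ 0.455, -0.402]), 15.771675109863281, 28.428842544555664, 1.333077311515808)
[366 243  10   8  35] circ 370.5 246.5 5.1 -> [ 0.4637 -0.4328  0.056 ] rect (array([ 0.4647, -0.435 ]), 9.748456954956055, 10.449408531188965, -82.03736352920532)
```

View pics/w5.png

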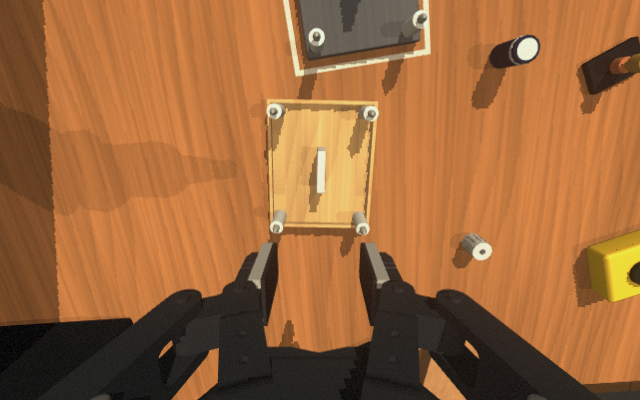

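This picture shows tray B: tab at (320,170), posts at (275,110), (370,112), (278,221) and (361,223). Its centre works out at (0.4105, −0.335) with yaw −5°, and the post spacing of 101 mm fits. The earlier w4 reading was taken while the arm was unsettled, so I drop it. Now I grasp.

```bash

python3 -m inch '[{"offset":[0.0105,0.011,0],"spin":0.003},{"offset":[0,0,0.19],"spin":0},{"offset":[0,0,0.19],"spin":0},{"offset":[0,0,0.19],"spin":0},{"offset":[0,0,0.10],"spin":0}]' 0.5 >/dev/null
python3 -m inch '[{"offset":[0,0,0.06],"spin":0},{"offset":[0,0,0.029],"spin":0},{"offset":[0,0,0],"spin":0}]' 
python3 -m inch '[{"offset":[0,0,0],"spin":0},{"offset":[0,0,0],"spin":0},{"offset":[0,0,0],"spin":0},{"offset":[0,0,0],"spin":0}]' 0
python3 -m inch '[{"offset":[0,0,-0.03],"spin":0},{"offset":[0,0,-0.1],"spin":0},{"offset":[0,0,-0.2],"spin":0},{"offset":[0,0,-0.2],"spin":0},{"offset":[0,0,-0.1],"spin":0}]'
python3 -m inch '[{"offset":[0,0,0],"spin":0},{"offset":[0,0,0],"spin":0}]' 
python3 - <<'E'
from h import *
t=manip.capture('wrist')[:,:,::-1];cv2.imwrite('pics/w6.png',t);m=cam('wrist')
goto([.463,-.126,.22],94.39)
a=cv2.imread('pics/w3.png')
cv2.imwrite('pics/cmp1.png',np.vstack([a[50:250],t[50:250]]))
E
```

```text
clock: 9.75
eef_pos: [0.4104, -0.3355, 0.0209]
eef_rot: [[0.091, 0.996, -0.0], [0.996, -0.091, 0.0], [0.0, -0.0, -1.0]]
contact_force: [0.7, 0.3, 0.3]
width: 0.0425
gripper_force: 0.0
clock: 10.25
eef_pos: [0.4111, -0.3366, 0.0222]
eef_rot: [[0.091, 0.996, 0.002], [0.996, -0.091, -0.002], [-0.002, 0.002, -1.0]]
contact_force: [-0.2, 0.1, 5.7]
width: 0.0089
gripper_force: 59.9
clock: 10.88
eef_pos: [0.4111, -0.3366, 0.2137]
eef_rot: [[0.091, 0.996, 0.003], [0.996, -0.091, -0.003], [-0.003, 0.003, -1.0]]
contact_force: [1.0, -0.3, -2.0]
width: 0.0088
gripper_force: 59.0
clock: 11.12
eef_pos: [0.4091, -0.3346, 0.2079]
eef_rot: [[0.091, 0.996, -0.003], [0.996, -0.091, 0.003], [0.002, -0.003, -1.0]]
contact_force: [0.0, 0.8, -3.0]
width: 0.0091
gripper_force: 59.0
t 11.18 at [ 0.4089 -0.3343  0.2073] yaw 84.78 -> offset [ 0.7079  0.1164 -0.0404] spin -0.0534 rows by dist 3.5392755659845854
```

View pics/cmp1.png

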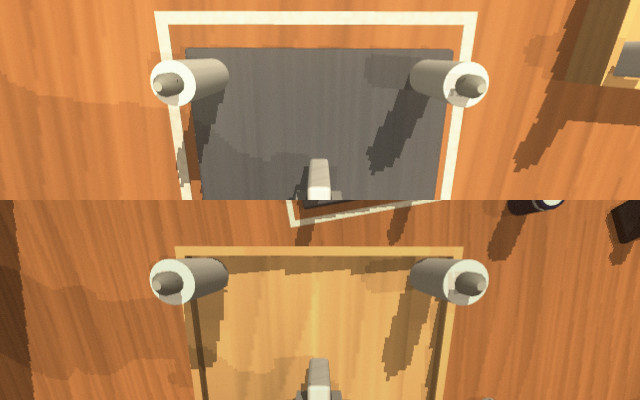

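Base (top) and tray (bottom) show their post tops at the same pixels, (174,82) and (465,83), so the tool-to-part offset is the same for both. The release pose is therefore the base's own grip pose, one tier up.

```bash

python3 -m inch '[{"offset":[0.1416,0.0233,0],"spin":0},{"offset":[0.1416,0.0233,0],"spin":0},{"offset":[0.1416,0.0233,0],"spin":0},{"offset":[0.1416,0.0233,0],"spin":0},{"offset":[0.1416,0.0233,0],"spin":0}]' >/dev/null
python3 -m inch '[{"offset":[0,0,0],"spin":-0.027},{"offset":[0,0,0],"spin":-0.0264},{"offset":[0,0,0.1],"spin":0},{"offset":[0,0,0.1],"spin":0},{"offset":[0,0,0.1],"spin":0}]' 
python3 -m inch '[{"offset":[0,0,0],"spin":0},{"offset":[0,0,0],"spin":0},{"offset":[0,0,0],"spin":0}]' 
python3 - <<'E'
from h import *
goto([.463,-.126,.095],94.39)
t=manip.capture('scene')[:,:,::-1];cv2.imwrite('pics/s2.png',t)
cv2.imwrite('pics/s2c.png',cv2.resize(t[120:260,200:420],None,fx=3.6,fy=3.6,interpolation=2))
E
```

```text
clock: 12.42
eef_pos: [0.4624, -0.1265, 0.1168]
eef_rot: [[-0.077, 0.997, -0.004], [0.997, 0.077, 0.002], [0.002, -0.004, -1.0]]
contact_force: [0.2, 0.2, -2.4]
width: 0.0091
gripper_force: 59.0
clock: 12.8
eef_pos: [0.4655, -0.1279, 0.1212]
eef_rot: [[-0.077, 0.997, 0.002], [0.997, 0.077, -0.001], [-0.001, 0.002, -1.0]]
contact_force: [-0.1, 1.3, -3.2]
width: 0.009
gripper_force: 58.9
t 12.8 at [ 0.4655 -0.1279  0.1212] yaw 94.39 -> offset [ 0.0069 -0.008   0.0873] spin 0.0 rows by dist 0.4366476584734962
```

View pics/s2c.png

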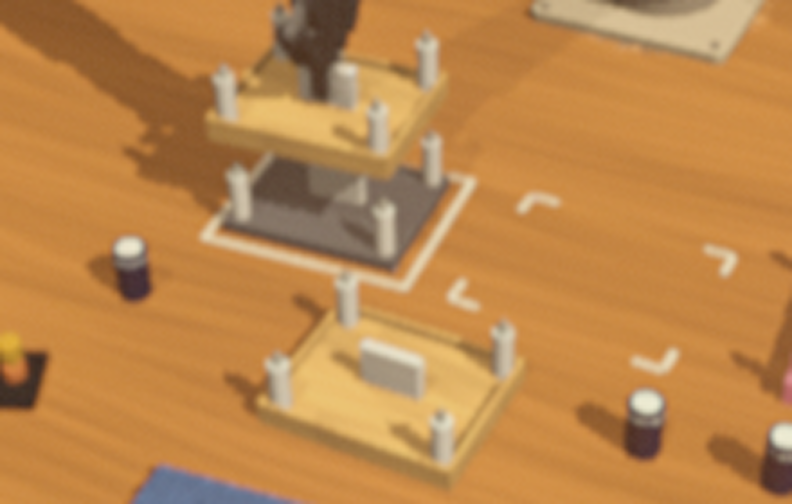

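The scene crop shows the tray over the base, pins lined up below it, and still about 3 cm up. I correct the position and go lower.

```bash

python3 -m inch '[{"offset":[0.007,-0.008,0.03],"spin":0},{"offset":[0,0,0.035],"spin":0},{"offset":[0,0,0],"spin":0},{"offset":[0,0,0],"spin":0},{"offset":[0,0,0],"spin":0}]' 
python3 -m inch '[{"offset":[0,0,0],"spin":0},{"offset":[0,0,0],"spin":0},{"offset":[0,0,0],"spin":0}]' 
python3 -m inch '[{"offset":[0,0,0],"spin":0}]' 
python3 - <<'E'
from h import *
goto([.463,-.126,.095],94.39)
E
```

```text
clock: 13.48
eef_pos: [0.4622, -0.1256, 0.1007]
eef_rot: [[-0.077, 0.997, 0.0], [0.997, 0.077, -0.0], [-0.0, 0.0, -1.0]]
contact_force: [0.7, -0.1, -2.0]
width: 0.0089
gripper_force: 58.9
clock: 13.85
eef_pos: [0.462, -0.1255, 0.1006]
eef_rot: [[-0.077, 0.997, 0.0], [0.997, 0.077, -0.0], [-0.0, 0.0, -1.0]]
contact_force: [-0.5, -0.2, -1.8]
width: 0.0091
gripper_force: 58.9
clock: 13.98
eef_pos: [0.4619, -0.1255, 0.1005]
eef_rot: [[-0.077, 0.997, -0.0], [0.997, 0.077, 0.0], [0.0, -0.0, -1.0]]
contact_force: [-1.2, 0.8, -3.0]
width: 0.0092
gripper_force: 58.9
t 13.97 at [ 0.4619 -0.1255  0.1005] yaw 94.4 -> offset [-0.002   0.0036  0.0184] spin 0.0 rows by dist 0.09209920820624032
```

```bash

python3 -m inch '[{"offset":[0,0,0.015],"spin":0},{"offset":[0,0,0.015],"spin":0},{"offset":[0,0,0.015],"spin":0},{"offset":[0,0,0],"spin":0}]' 
python3 -m inch '[{"offset":[0,0,0.015],"spin":0},{"offset":[0,0,0.013],"spin":0},{"offset":[0,0,0.008],"spin":0},{"offset":[0,0,0],"spin":0},{"offset":[0,0,0],"spin":0}]' 
python3 -m inch '[{"offset":[0,0,0],"spin":0},{"offset":[0,0,0],"spin":0}]' 
```

```text
clock: 14.48
eef_pos: [0.4613, -0.1253, 0.0864]
eef_rot: [[-0.077, 0.997, -0.001], [0.997, 0.077, 0.001], [0.001, -0.001, -1.0]]
contact_force: [0.7, -0.6, -2.7]
width: 0.0092
gripper_force: 59.0
clock: 15.1
eef_pos: [0.462, -0.1255, 0.0782]
eef_rot: [[-0.077, 0.997, 0.0], [0.997, 0.077, -0.0], [-0.0, 0.0, -1.0]]
contact_force: [-5.1, 2.2, 13.3]
width: 0.0093
gripper_force: 61.4
clock: 15.35
eef_pos: [0.462, -0.1255, 0.0782]
eef_rot: [[-0.077, 0.997, 0.0], [0.997, 0.077, -0.0], [-0.0, 0.0, -1.0]]
contact_force: [-5.5, 2.9, 12.1]
width: 0.0088
gripper_force: 61.4
```

The TCP stopped at z = 0.0782, exactly one tier (56 mm) above the base grip, so the tray is seated. I release and go to tray A.

```bash

python3 -m inch '[{"offset":[0,0,0],"spin":0},{"offset":[0,0,0],"spin":0},{"offset":[0,0,0],"spin":0},{"offset":[0,0,-0.1],"spin":0},{"offset":[0,0,-0.2],"spin":0}]' 0.5
python3 -m inch '[{"offset":[0,0,-0.2],"spin":0},{"offset":[0,0,-0.08],"spin":0},{"offset":[0.12,0.16,0],"spin":0},{"offset":[0.12,0.16,0],"spin":0},{"offset":[0.12,0.16,0],"spin":0}]' 
python3 -m inch '[{"offset":[0.12,0.16,0],"spin":0},{"offset":[0,0,0],"spin":0.02},{"offset":[0,0,0],"spin":0},{"offset":[0,0,0],"spin":0},{"offset":[0,0,0],"spin":0}]' 
python3 - <<'E'
from h import *
goto([.65,.03,.25],90)
s=manip.read_state();t=manip.capture('wrist')[:,:,::-1];cv2.imwrite('pics/w7.png',t);m=cam('wrist')
np.save('w7.npy',m,allow_pickle=True);circs(t,m,(180,460,40,300),.056)
tp=manip.capture('top')[:,:,::-1];cv2.imwrite('pics/top2.png',tp)
E
```

```text
clock: 15.98
eef_pos: [0.4593, -0.1244, 0.1643]
eef_rot: [[-0.077, 0.997, -0.007], [0.997, 0.077, 0.003], [0.003, -0.006, -1.0]]
contact_force: [0.1, -0.4, 0.1]
width: 0.0426
gripper_force: 0.0
clock: 16.6
eef_pos: [0.5985, -0.0057, 0.2502]
eef_rot: [[-0.076, 0.997, 0.0], [0.997, 0.076, -0.0], [-0.0, 0.0, -1.0]]
contact_force: [1.3, -1.4, 0.2]
width: 0.0429
gripper_force: 0.0
clock: 17.23
eef_pos: [0.6419, 0.0322, 0.2504]
eef_rot: [[-0.013, 1.0, 0.0], [1.0, 0.013, -0.0], [-0.0, 0.0, -1.0]]
contact_force: [-0.8, -0.9, -0.7]
width: 0.0425
gripper_force: 0.0
t 17.23 at [0.6419 0.0322 0.2504] yaw 90.76 -> offset [-0.0076  0.027   0.0015] spin 0.0042 rows by dist 0.13511679810636315
[277 111  17  16 182] circ 285.1 117.7 8.4 -> [0.6051 0.0946 0.056 ] rect (array([0.604 , 0.0946]), 15.857308387756348, 17.11382293701172, -27.752391815185547)
[371 113  17  16 167] circ 378.2 119.4 9.0 -> [0.706  0.0941 0.056 ] rect (array([0.7076, 0.0927]), 15.962529182434082, 17.96025848388672, -89.24560302495956)
[325 154  10  45 363] circ 329.0 176.0 22.2 -> [0.6541 0.0306 0.056 ] rect (array([0.655 , 0.0
[... 687 characters left out ...]
.13218116760254, 26.227924346923828)
[213 224  14  15 103] circ 220.1 230.9 7.2 -> [ 0.5235 -0.0393  0.056 ] rect (array([ 0.5212, -0.0399]), 12.081175804138184, 18.441104888916016, -37.842750549316406)
[183 243  26  29 376] circ 195.5 256.5 17.1 -> [ 0.4898 -0.0744  0.056 ] rect (array([ 0.4885, -0.0775]), 18.208499908447266, 49.21895217895508, -41.259944915771484)
[249 243  23  45 396] circ 264.0 265.0 23.1 -> [ 0.5749 -0.0852  0.056 ] rect (array([ 0.5675, -0.0867]), 16.834896087646484, 66.61802673339844, -14.628829956054688)
[366 243  23  43 391] circ 372.5 264.0 22.0 -> [ 0.7116 -0.082   0.056 ] rect (array([ 0.7186, -0.0831]), 15.387767791748047, 63.361541748046875, 17.633392333984375)
```

Tray A is at (0.655, 0.0275) with yaw −0.4°, post spacing 101 mm. I grasp it.

```bash

python3 -m inch '[{"offset":[-0.016,0.0435,0],"spin":0.0065},{"offset":[0,0,0.19],"spin":0},{"offset":[0,0,0.19],"spin":0},{"offset":[0,0,0.19],"spin":0},{"offset":[0,0,0.10],"spin":0}]' 0.5 >/dev/null
python3 -m inch '[{"offset":[0,0,0.06],"spin":0},{"offset":[0,0,0.034],"spin":0},{"offset":[0,0,0],"spin":0}]' 
python3 -m inch '[{"offset":[0,0,0],"spin":0},{"offset":[0,0,0],"spin":0},{"offset":[0,0,0],"spin":0},{"offset":[0,0,0],"spin":0}]' 0
python3 -m inch '[{"offset":[0,0,-0.03],"spin":0},{"offset":[0,0,-0.1],"spin":0},{"offset":[0,0,-0.2],"spin":0},{"offset":[0,0,-0.2],"spin":0},{"offset":[0,0,-0.2],"spin":0}]'
python3 -m inch '[{"offset":[0,0,0],"spin":0},{"offset":[0,0,0],"spin":0},{"offset":[0,0,0],"spin":0},{"offset":[0,0,0],"spin":0}]' 
python3 - <<'E'
from h import *
t=manip.capture('wrist')[:,:,::-1];cv2.imwrite('pics/w8.png',t);m=cam('wrist')
goto([.462,-.1255,.22],94.39)
for n in('w3','w6','w8'):
    im=cv2.imread(f'pics/{n}.png')
    print(n)
    circs(im,m,(140,240,90,180),.056,vmin=200,smax=50);circs(im,m,(400,500,90,180),.056,vmin=200,smax=50)
a=cv2.imread('pics/w6.png');cv2.imwrite('pics/cmp2.png',np.vstack([a[50:250],t[50:250]]))
E
```

```text
clock: 18.32
eef_pos: [0.6561, 0.0281, 0.0214]
eef_rot: [[0.007, 1.0, 0.001], [1.0, -0.007, -0.0], [-0.0, 0.001, -1.0]]
contact_force: [-0.1, 1.0, 0.6]
width: 0.0427
gripper_force: 0.0
clock: 18.82
eef_pos: [0.6567, 0.0281, 0.0227]
eef_rot: [[0.007, 1.0, 0.003], [1.0, -0.007, -0.0], [-0.0, 0.003, -1.0]]
contact_force: [-0.2, -1.0, 6.1]
width: 0.0093
gripper_force: 60.7
clock: 19.45
eef_pos: [0.6543, 0.0283, 0.2411]
eef_rot: [[0.007, 1.0, -0.002], [1.0, -0.007, 0.0], [0.0, -0.002, -1.0]]
contact_force: [1.7, 0.7, -3.1]
width: 0.0089
gripper_force: 59.4
clock: 19.95
eef_pos: [0.654, 0.0282, 0.2375]
eef_rot: [[0.007, 1.0, -0.005], [1.0, -0.007, 0.0], [0.0, -0.005, -1.0]]
contact_force: [0.2, -0.1, -2.6]
width: 0.0089
gripper_force: 59.5
t 20.0 at [0.6544 0.0282 0.238 ] yaw 89.62 -> offset [-0.5166 -0.6376  0.062 ] spin -0.0265 rows by dist 3.1879270521759833
w3
[172 166   9  15  71] circ 175.0 173.0 7.6 -> [0.4956 0.0338 0.056 ] rect (array([0.4961, 0.0335]), 8.23744010925293, 16.552433013916016, 13.604990005493164)
w6
[150 110  45  43 756] circ 171.8 131.8 23.9 -> [0.4988 0.0783 0.056 ] rect (array([0.4977, 0.0803]), 42.834861755371094, 47.4847297668457, 75.15991973876953)
[444 110  44  37 482] circ 464.5 131.0 23.8 -> [0.808  0.0771 0.056 ] rect (array([0.8089, 0.0824]), 32.55324935913086, 46.573665618896484, -74.13136005401611)
[468 139  17  15  69] circ 476.0 146.0 10.6 -> [0.8224 0.0613 0.056 ] rect (array([0.8248, 0.0601]), 6.308520317077637, 20.66201400756836, -58.48659324645996)
w8
[151 115  45  44 763] circ 173.0 137.5 23.8 -> [0.4992 0.0724 0.056 ] rect (array([0.498 , 0.0739]), 43.4903564453125, 47.407447814941406, 74.45646667480469)
[442 115  44  45 689] circ 463.6 137.4 23.6 -> [0.8079 0.0704 0.056 ] rect (array([0.8101, 0.0708]), 44.15169143676758, 46.951656341552734, 70.96678161621094)
```

View pics/cmp2.png

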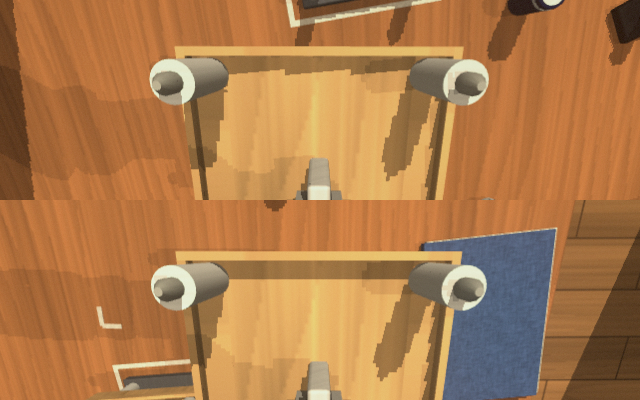

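Tray A's posts appear 5.5 px lower than tray B's did (row 137 against 131). That puts it 2 mm further back along tool x, so I aim 2 mm further in +y.

```bash

python3 -m inch '[{"offset":[-0.102,-0.1276,0],"spin":0},{"offset":[-0.102,-0.1276,0],"spin":0},{"offset":[-0.102,-0.1276,0],"spin":0},{"offset":[-0.102,-0.1276,0],"spin":0},{"offset":[-0.102,-0.1276,0],"spin":0}]' >/dev/null
python3 -m inch '[{"offset":[0,0,0],"spin":-0.0265},{"offset":[0,0,0.1],"spin":0},{"offset":[0,0,0.1],"spin":0},{"offset":[0,0,0.03],"spin":0},{"offset":[0,0,0],"spin":0}]' >/dev/null
python3 -m inch '[{"offset":[0,0,0],"spin":0},{"offset":[0,0,0],"spin":0},{"offset":[0,0,0],"spin":0},{"offset":[0,0,0],"spin":0},{"offset":[0,0,0],"spin":0}]' 
python3 - <<'E'
from h import *
goto([.462,-.1235,.157],94.39)
E
```

```text
clock: 21.88
eef_pos: [0.463, -0.1236, 0.1711]
eef_rot: [[-0.077, 0.997, 0.0], [0.997, 0.077, -0.0], [-0.0, 0.0, -1.0]]
contact_force: [0.4, -0.8, -2.8]
width: 0.009
gripper_force: 59.9
t 21.88 at [ 0.463  -0.1236  0.1711] yaw 94.4 -> offset [ 0.0005 -0.0034  0.047 ] spin 0.0 rows by dist 0.23495778674037296
```

```bash

python3 -m inch '[{"offset":[0,-0.0034,0.03],"spin":0},{"offset":[0,0,0.02],"spin":0},{"offset":[0,0,0.015],"spin":0},{"offset":[0,0,0.01],"spin":0},{"offset":[0,0,0],"spin":0}]' 
python3 -m inch '[{"offset":[0,0,0.015],"spin":0},{"offset":[0,0,0.015],"spin":0},{"offset":[0,0,0.015],"spin":0},{"offset":[0,0,0.006],"spin":0},{"offset":[0,0,0],"spin":0}]' 
python3 -m inch '[{"offset":[0,0,0],"spin":0},{"offset":[0,0,0],"spin":0}]' 
```

```text
clock: 22.5
eef_pos: [0.4618, -0.1236, 0.1482]
eef_rot: [[-0.077, 0.997, -0.001], [0.997, 0.077, 0.0], [0.0, -0.001, -1.0]]
contact_force: [0.5, -0.9, -2.6]
width: 0.0092
gripper_force: 60.1
clock: 23.12
eef_pos: [0.462, -0.1236, 0.1346]
eef_rot: [[-0.077, 0.997, -0.0], [0.997, 0.077, -0.0], [-0.0, -0.0, -1.0]]
contact_force: [-3.8, 1.7, 8.1]
width: 0.009
gripper_force: 61.6
clock: 23.38
eef_pos: [0.462, -0.1236, 0.1346]
eef_rot: [[-0.077, 0.997, 0.0], [0.997, 0.077, -0.0], [-0.0, 0.0, -1.0]]
contact_force: [-3.8, 2.1, 7.5]
width: 0.0089
gripper_force: 61.5
```

Seated at z = 0.1346, two tiers up. I release and head for the first can on the right.

```bash

python3 -m inch '[{"offset":[0,0,0],"spin":0},{"offset":[0,0,0],"spin":0},{"offset":[0,0,0],"spin":0},{"offset":[0,0,-0.1],"spin":0},{"offset":[0,0,-0.15],"spin":0}]' 0.5
python3 -m inch '[{"offset":[0,0,-0.15],"spin":0},{"offset":[-0.125,0.18,0],"spin":0},{"offset":[-0.125,0.18,0],"spin":0},{"offset":[-0.125,0.18,0],"spin":0},{"offset":[0,0,0],"spin":0}]' >/dev/null
python3 -m inch '[{"offset":[0,0,0],"spin":0},{"offset":[0,0,0],"spin":0},{"offset":[0,0,0],"spin":0}]' 0.6
python3 - <<'E'
from h import *
s=manip.read_state();t=manip.capture('wrist')[:,:,::-1];cv2.imwrite('pics/w9.png',t);m=cam('wrist')
circs(t,m,(200,440,40,300),.048)
tp=manip.capture('top')[:,:,::-1];cv2.imwrite('pics/top3.png',tp)
sc=manip.capture('scene')[:,:,::-1];cv2.imwrite('pics/s3.png',sc)
a=cv2.resize(sc[110:270,190:400],(480,366));b=cv2.resize(t,(480,300));cv2.imwrite('pics/v3.png',np.vstack([a,b])[:600])
print(s['eef_pos'])
E
```

```text
clock: 24.0
eef_pos: [0.4605, -0.1231, 0.2073]
eef_rot: [[-0.077, 0.997, -0.004], [0.997, 0.077, 0.002], [0.002, -0.004, -1.0]]
contact_force: [0.1, 0.2, -0.2]
width: 0.0429
gripper_force: 0.0
clock: 25.0
eef_pos: [0.6229, -0.2178, 0.2542]
eef_rot: [[-0.077, 0.997, 0.001], [0.997, 0.077, -0.0], [-0.0, 0.001, -1.0]]
contact_force: [-0.7, -0.5, -0.0]
width: 0.0511
gripper_force: 0.0
[237   0  26 158 775] circ 249.5 78.9 79.1 -> [ 0.5412 -0.1211  0.048 ] rect (array([ 0.5494, -0.128 ]), 28.47614288330078, 159.6215057373047, -4.890785217285156)
[238 132   6   8  37] circ 239.5 135.5 3.8 -> [ 0.5304 -0.1822  0.048 ] rect (array([ 0.5325, -0.1817]), 5.624175071716309, 7.857314586639404, 0.11946100741624832)
[224 135   4   9  26] circ 225.0 139.0 4.1 -> [ 0.5138 -0.1874  0.048 ] rect (array([ 0.5156, -0.1869]), 3.3741376399993896, 8.855582237243652, -0.7849502563476562)
[318 169  17  18 248] circ 326.1 177.7 8.9 -> [ 0.6329 -0.2238  0.048 ] rect (array([ 0.6326, -0.2227]), 18.849519729614258, 20.461828231811523, 4.388399600982666)
[237 244  25  47 351] circ 252.5 267.0 24.2 -> [ 0.547  -0.3504  0.048 ] rect (array([ 0.542 , -0.3475]), 16.726348876953125, 71.22048950195312, -13.952354431152344)
[375 244  26  41 368] circ 386.1 263.4 22.4 -> [ 0.7204 -0.3318  0.048 ] rect (array([ 0.7213, -0.3295]), 14.812302589416504, 64.2868423461914, 25.421586990356445)
[ 0.6229 -0.2178  0.2542]
```

View pics/v3.png

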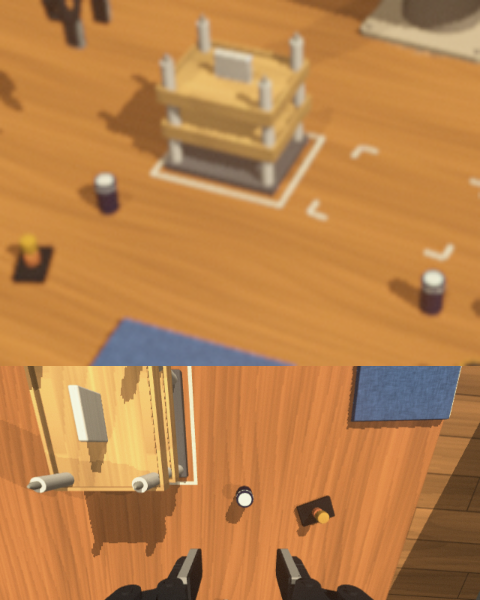

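The stack is square, with both trays down and level (picture top half). In the wrist view the can is at about (245,497), matching the measured (0.633, −0.2235). I grasp it and carry it to the tray's −y end.

```bash

python3 -m inch '[{"offset":[-0.0215,0.0315,0],"spin":0},{"offset":[0,0,0.2],"spin":0},{"offset":[0,0,0.2],"spin":0},{"offset":[0,0,0.2],"spin":0},{"offset":[0,0,0.12],"spin":0}]' 0.6 >/dev/null
python3 -m inch '[{"offset":[0,0,0.06],"spin":0},{"offset":[0,0,0.024],"spin":0},{"offset":[0,0,0],"spin":0}]' 
python3 -m inch '[{"offset":[0,0,0],"spin":0},{"offset":[0,0,0],"spin":0},{"offset":[0,0,0],"spin":0}]' 0
python3 -m inch '[{"offset":[0,0,-0.05],"spin":0},{"offset":[0,0,-0.18],"spin":0},{"offset":[0,0,-0.2],"spin":0},{"offset":[0,0,-0.2],"spin":0},{"offset":[0,0,-0.12],"spin":0}]'
python3 -m inch '[{"offset":[0,0,0],"spin":0},{"offset":[0,0,0],"spin":0},{"offset":[0,0,0],"spin":0}]' 
python3 - <<'E'
from h import *
goto([.4663,-.1755,.14],94.39)
E
```

```text
clock: 26.15
eef_pos: [0.6348, -0.2247, 0.0131]
eef_rot: [[-0.077, 0.997, 0.002], [0.997, 0.077, -0.001], [-0.001, 0.002, -1.0]]
contact_force: [0.2, 1.2, 0.6]
width: 0.0512
gripper_force: 0.0
clock: 26.52
eef_pos: [0.6354, -0.225, 0.0142]
eef_rot: [[-0.077, 0.997, 0.004], [0.997, 0.077, -0.002], [-0.002, 0.003, -1.0]]
contact_force: [-0.0, 0.1, 7.6]
width: 0.0265
gripper_force: 59.1
clock: 27.15
eef_pos: [0.6346, -0.2246, 0.242]
eef_rot: [[-0.077, 0.997, 0.005], [0.997, 0.077, -0.002], [-0.003, 0.005, -1.0]]
contact_force: [0.2, -0.5, 0.1]
width: 0.027
gripper_force: 59.1
clock: 27.52
eef_pos: [0.6322, -0.2235, 0.2344]
eef_rot: [[-0.077, 0.997, -0.004], [0.997, 0.077, 0.002], [0.002, -0.004, -1.0]]
contact_force: [-0.5, -0.7, 0.0]
width: 0.0263
gripper_force: 59.1
t 27.52 at [ 0.6322 -0.2235  0.2344] yaw 94.4 -> offset [ 0.2013 -0.5379  0.3174] spin 0.0 rows by dist 2.6894735763097044
```

```bash

python3 -m inch '[{"offset":[0.0503,-0.1345,0],"spin":0},{"offset":[0.0503,-0.1345,0],"spin":0},{"offset":[0.0503,-0.1345,0],"spin":0},{"offset":[0.0503,-0.1345,0],"spin":0},{"offset":[0,0,0],"spin":0}]' >/dev/null
python3 -m inch '[{"offset":[0,0,0],"spin":0},{"offset":[0,0,0.1],"spin":0},{"offset":[0,0,0.1],"spin":0},{"offset":[0,0,0.05],"spin":0},{"offset":[0,0,0],"spin":0}]' >/dev/null
python3 -m inch '[{"offset":[0,0,0],"spin":0},{"offset":[0,0,0],"spin":0},{"offset":[0,0,0],"spin":0},{"offset":[0,0,0],"spin":0}]' 
python3 - <<'E'
from h import *
goto([.4663,-.1755,.14],94.39)
E
```

```text
clock: 29.28
eef_pos: [0.4683, -0.1765, 0.1625]
eef_rot: [[-0.077, 0.997, 0.001], [0.997, 0.077, -0.0], [-0.0, 0.001, -1.0]]
contact_force: [0.1, -0.3, -0.8]
width: 0.0265
gripper_force: 59.3
t 29.27 at [ 0.4683 -0.1765  0.1625] yaw 94.4 -> offset [ 0.0039 -0.0066  0.0749] spin 0.0 rows by dist 0.3746992084811818
```

```bash

python3 -m inch '[{"offset":[0.004,-0.0066,0.02],"spin":0},{"offset":[0,0,0.02],"spin":0},{"offset":[0,0,0.02],"spin":0},{"offset":[0,0,0.015],"spin":0},{"offset":[0,0,0],"spin":0}]'
python3 -m inch '[{"offset":[0,0,0],"spin":0},{"offset":[0,0,0],"spin":0},{"offset":[0,0,0],"spin":0}]' 
```

```text
clock: 29.9
eef_pos: [0.4658, -0.1752, 0.1401]
eef_rot: [[-0.077, 0.997, -0.001], [0.997, 0.077, 0.0], [0.0, -0.001, -1.0]]
contact_force: [-2.4, 1.1, 5.0]
width: 0.0265
gripper_force: 59.9
clock: 30.28
eef_pos: [0.4658, -0.1752, 0.1401]
eef_rot: [[-0.077, 0.997, -0.0], [0.997, 0.077, 0.0], [0.0, -0.0, -1.0]]
contact_force: [-2.7, 1.3, 5.2]
width: 0.0272
gripper_force: 59.9
```

The can is on the tray floor, at the contact height expected. I release and go to the middle can.

```bash

python3 -m inch '[{"offset":[0,0,0],"spin":0},{"offset":[0,0,0],"spin":0},{"offset":[0,0,-0.05],"spin":0},{"offset":[0,0,-0.15],"spin":0},{"offset":[0,0,-0.18],"spin":0}]' 0.5
python3 -m inch '[{"offset":[0.178,0.0873,0],"spin":0},{"offset":[0.178,0.0873,0],"spin":0},{"offset":[0.178,0.0873,0],"spin":0},{"offset":[0.178,0.0873,0],"spin":0},{"offset":[0.178,0.0873,0],"spin":0}]' >/dev/null
python3 -m inch '[{"offset":[0.178,0.0873,0],"spin":0},{"offset":[0.178,0.0873,0],"spin":0},{"offset":[0,0,0],"spin":0},{"offset":[0,0,0],"spin":0},{"offset":[0,0,0],"spin":0}]' 0.6
python3 - <<'E'
from h import *
s=manip.read_state();t=manip.capture('wrist')[:,:,::-1];cv2.imwrite('pics/w10.png',t);m=cam('wrist')
circs(t,m,(200,440,20,240),.048)
goto([.62,.213,.013],94.39)
E
```

```text
clock: 30.9
eef_pos: [0.4654, -0.175, 0.2546]
eef_rot: [[-0.077, 0.997, -0.002], [0.997, 0.077, 0.001], [0.001, -0.002, -1.0]]
contact_force: [1.3, -0.7, -0.1]
width: 0.0427
gripper_force: 0.0
clock: 32.15
eef_pos: [0.6199, 0.2101, 0.254]
eef_rot: [[-0.075, 0.997, 0.0], [0.997, 0.075, -0.0], [-0.0, 0.0, -1.0]]
contact_force: [0.8, 0.2, 0.9]
width: 0.0512
gripper_force: 0.0
[308  66  20  22 333] circ 318.2 76.4 10.8 -> [0.6119 0.315  0.048 ] rect (array([0.6116, 0.3149]), 20.308887481689453, 20.409332275390625, -42.45009231567383)
[220  70  23  18 228] circ 230.9 78.0 11.3 -> [0.5181 0.3065 0.048 ] rect (array([0.5187, 0.3047]), 16.052120208740234, 23.19232177734375, 71.9132080078125)
[311 160  18  18 257] circ 319.5 168.8 9.1 -> [0.6209 0.2144 0.048 ] rect (array([0.6208, 0.2155]), 19.82473373413086, 20.08186912536621, 4.279638290405273)
[236 164  21  22 143] circ 246.0 174.5 13.8 -> [0.5347 0.2011 0.048 ] rect (array([0.5395, 0.2055]), 16.60575294494629, 31.654226303100586, 42.75617980957031)
t 32.2 at [0.6199 0.21   0.254 ] yaw 94.29 -> offset [0.01   0.0009 0.8034] spin -0.0005 rows by dist 4.016963272102052
```

```bash

python3 -m inch '[{"offset":[0.015,0.004,0],"spin":0},{"offset":[0,0,0.2],"spin":0},{"offset":[0,0,0.2],"spin":0},{"offset":[0,0,0.2],"spin":0},{"offset":[0,0,0.12],"spin":0}]' 0.6 >/dev/null
python3 -m inch '[{"offset":[0,0,0.06],"spin":0},{"offset":[0,0,0.024],"spin":0},{"offset":[0,0,0],"spin":0}]' 
python3 -m inch '[{"offset":[0,0,0],"spin":0},{"offset":[0,0,0],"spin":0},{"offset":[0,0,0],"spin":0}]' 0
python3 -m inch '[{"offset":[0,0,-0.05],"spin":0},{"offset":[0,0,-0.18],"spin":0},{"offset":[0,0,-0.2],"spin":0},{"offset":[0,0,-0.2],"spin":0},{"offset":[0,0,-0.12],"spin":0}]' >/dev/null
python3 -m inch '[{"offset":[0,0,0],"spin":0},{"offset":[0,0,0],"spin":0},{"offset":[0,0,0],"spin":0}]' 
python3 - <<'E'
from h import *
goto([.4587,-.0758,.14],94.39)
E
```

```text
clock: 33.2
eef_pos: [0.6221, 0.2162, 0.0135]
eef_rot: [[-0.076, 0.997, 0.002], [0.997, 0.076, 0.0], [0.0, 0.002, -1.0]]
contact_force: [-0.4, -0.1, 0.6]
width: 0.0511
gripper_force: 0.0
clock: 33.58
eef_pos: [0.6228, 0.2165, 0.0145]
eef_rot: [[-0.077, 0.997, 0.004], [0.997, 0.077, 0.001], [0.001, 0.004, -1.0]]
contact_force: [-0.5, 0.2, 6.5]
width: 0.0269
gripper_force: 59.1
clock: 34.58
eef_pos: [0.6195, 0.2156, 0.2348]
eef_rot: [[-0.077, 0.997, -0.004], [0.997, 0.077, -0.001], [-0.001, -0.004, -1.0]]
contact_force: [-0.6, 0.3, -0.3]
width: 0.0267
gripper_force: 59.1
t 34.58 at [0.6195 0.2156 0.2348] yaw 94.39 -> offset [-0.9273 -0.6075  0.3195] spin 0.0 rows by dist 4.636516570381923
```

```bash

python3 -m inch '[{"offset":[-0.1545,-0.1012,0],"spin":0},{"offset":[-0.1545,-0.1012,0],"spin":0},{"offset":[-0.1545,-0.1012,0],"spin":0},{"offset":[-0.1545,-0.1012,0],"spin":0},{"offset":[-0.1545,-0.1012,0],"spin":0}]' >/dev/null
python3 -m inch '[{"offset":[-0.1545,-0.1012,0],"spin":0},{"offset":[0,0,0],"spin":0},{"offset":[0,0,0],"spin":0},{"offset":[0,0,0],"spin":0},{"offset":[0,0,0.1],"spin":0}]' >/dev/null
python3 -m inch '[{"offset":[0,0,0.1],"spin":0},{"offset":[0,0,0.05],"spin":0},{"offset":[0,0,0],"spin":0},{"offset":[0,0,0],"spin":0},{"offset":[0,0,0],"spin":0}]' 
python3 - <<'E'
from h import *
goto([.4587,-.0758,.14],94.39)
E
```

```text
clock: 36.45
eef_pos: [0.4618, -0.0755, 0.1636]
eef_rot: [[-0.077, 0.997, 0.002], [0.997, 0.077, -0.001], [-0.001, 0.002, -1.0]]
contact_force: [-0.4, 0.1, -1.1]
width: 0.0268
gripper_force: 59.2
t 36.45 at [ 0.4618 -0.0755  0.1636] yaw 94.41 -> offset [-0.0002 -0.0106  0.0786] spin 0.0001 rows by dist 0.3930081840636432
```

```bash

python3 -m inch '[{"offset":[0,-0.008,0.02],"spin":0},{"offset":[0,0,0.02],"spin":0},{"offset":[0,0,0.02],"spin":0},{"offset":[0,0,0.018],"spin":0},{"offset":[0,0,0],"spin":0}]' >/dev/null
python3 -m inch '[{"offset":[0,0,0],"spin":0},{"offset":[0,0,0],"spin":0},{"offset":[0,0,0],"spin":0}]' 
```

```text
clock: 37.45
eef_pos: [0.4581, -0.0754, 0.1403]
eef_rot: [[-0.077, 0.997, -0.0], [0.997, 0.077, -0.0], [-0.0, -0.0, -1.0]]
contact_force: [-5.3, 1.5, 10.8]
width: 0.0267
gripper_force: 60.5
```

```bash

python3 -m inch '[{"offset":[0,0,0],"spin":0},{"offset":[0,0,0],"spin":0},{"offset":[0,0,-0.05],"spin":0},{"offset":[0,0,-0.15],"spin":0},{"offset":[0,0,-0.18],"spin":0}]' 0.5
python3 -m inch '[{"offset":[0.18,0.0873,0],"spin":0},{"offset":[0.18,0.0873,0],"spin":0},{"offset":[0.18,0.0873,0],"spin":0},{"offset":[0.18,0.0873,0],"spin":0},{"offset":[0.18,0.0873,0],"spin":0}]' >/dev/null
python3 -m inch '[{"offset":[0.18,0.0873,0],"spin":0},{"offset":[0.18,0.0873,0],"spin":0},{"offset":[0,0,0],"spin":0},{"offset":[0,0,0],"spin":0},{"offset":[0,0,0],"spin":0}]' 0.6
python3 - <<'E'
from h import *
s=manip.read_state();t=manip.capture('wrist')[:,:,::-1];cv2.imwrite('pics/w11.png',t);m=cam('wrist')
circs(t,m,(250,400,20,240),.048)
goto([.6118,.315,.013],94.39)
E
```

```text
clock: 38.08
eef_pos: [0.4575, -0.0752, 0.2539]
eef_rot: [[-0.077, 0.997, -0.002], [0.997, 0.077, 0.001], [0.001, -0.002, -1.0]]
contact_force: [1.0, -0.3, 1.3]
width: 0.0426
gripper_force: 0.0
clock: 39.33
eef_pos: [0.6119, 0.3142, 0.2536]
eef_rot: [[-0.075, 0.997, 0.0], [0.997, 0.075, -0.0], [-0.0, 0.0, -1.0]]
contact_force: [0.2, 0.2, 0.4]
width: 0.0513
gripper_force: 0.0
[338  11  34  25 602] circ 354.5 28.0 17.9 -> [0.6377 0.4682 0.048 ] rect (array([0.6379, 0.4724]), 19.948835372924805, 35.626976013183594, 85.10074615478516)
[310 163  17  18 251] circ 318.0 171.5 9.0 -> [0.6114 0.3152 0.048 ] rect (array([0.6114, 0.316 ]), 18.702945709228516, 20.1785831451416, 4.288559436798096)
t 39.38 at [0.6119 0.3141 0.2536] yaw 94.31 -> offset [ 0.0031 -0.0004  0.8019] spin -0.0005 rows by dist 4.009712034014249
```

```bash

python3 -m inch '[{"offset":[0.004,-0.001,0],"spin":0},{"offset":[0,0,0.2],"spin":0},{"offset":[0,0,0.2],"spin":0},{"offset":[0,0,0.2],"spin":0},{"offset":[0,0,0.12],"spin":0}]' 0.6 >/dev/null
python3 -m inch '[{"offset":[0,0,0.06],"spin":0},{"offset":[0,0,0.022],"spin":0},{"offset":[0,0,0],"spin":0}]' 
python3 -m inch '[{"offset":[0,0,0],"spin":0},{"offset":[0,0,0],"spin":0},{"offset":[0,0,0],"spin":0}]' 0
python3 -m inch '[{"offset":[0,0,-0.05],"spin":0},{"offset":[0,0,-0.18],"spin":0},{"offset":[0,0,-0.2],"spin":0},{"offset":[0,0,-0.2],"spin":0},{"offset":[0,0,-0.14],"spin":0}]' >/dev/null
python3 -m inch '[{"offset":[0,0,0],"spin":0},{"offset":[0,0,0],"spin":0},{"offset":[0,0,0],"spin":0}]' 
python3 - <<'E'
from h import *
goto([.4974,-.123,.14],94.39)
E
```

```text
clock: 40.38
eef_pos: [0.6129, 0.317, 0.0137]
eef_rot: [[-0.076, 0.997, 0.002], [0.997, 0.076, 0.001], [0.001, 0.002, -1.0]]
contact_force: [0.7, 0.0, -0.1]
width: 0.051
gripper_force: 0.0
clock: 40.75
eef_pos: [0.6135, 0.3174, 0.0146]
eef_rot: [[-0.077, 0.997, 0.004], [0.997, 0.077, 0.001], [0.001, 0.004, -1.0]]
contact_force: [0.7, -0.7, 5.8]
width: 0.0268
gripper_force: 59.1
clock: 41.75
eef_pos: [0.6104, 0.3161, 0.241]
eef_rot: [[-0.077, 0.997, -0.004], [0.997, 0.077, -0.002], [-0.001, -0.004, -1.0]]
contact_force: [-0.4, -0.4, -1.4]
width: 0.0265
gripper_force: 59.1
t 41.75 at [0.6104 0.3161 0.241 ] yaw 94.39 -> offset [-1.4302 -0.4865  0.3405] spin 0.0 rows by dist 7.150963181656876
```

```bash

python3 -m inch '[{"offset":[-0.1788,-0.0608,0],"spin":0},{"offset":[-0.1788,-0.0608,0],"spin":0},{"offset":[-0.1788,-0.0608,0],"spin":0},{"offset":[-0.1788,-0.0608,0],"spin":0},{"offset":[-0.1788,-0.0608,0],"spin":0}]' >/dev/null
python3 -m inch '[{"offset":[-0.1788,-0.0608,0],"spin":0},{"offset":[-0.1788,-0.0608,0],"spin":0},{"offset":[-0.1788,-0.0608,0],"spin":0},{"offset":[0,0,0],"spin":-0.0556},{"offset":[0,0,0],"spin":-0.0556}]' >/dev/null
python3 -m inch '[{"offset":[0,0,0],"spin":-0.0556},{"offset":[0,0,0],"spin":-0.0556},{"offset":[0,0,0],"spin":-0.0556},{"offset":[0,0,0],"spin":-0.0556},{"offset":[0,0,0],"spin":-0.0556}]' >/dev/null
python3 -m inch '[{"offset":[0,0,0],"spin":-0.0556},{"offset":[0,0,0],"spin":-0.0556},{"offset":[0,0,0],"spin":0},{"offset":[0,0,0],"spin":0},{"offset":[0,0,0],"spin":0}]'
python3 - <<'E'
from h import *
goto([.4974,-.123,.14],4.39)
t=manip.capture('wrist')[:,:,::-1];cv2.imwrite('pics/w12.png',t)
tp=manip.capture('top')[:,:,::-1];sc=manip.capture('scene')[:,:,::-1]
a=cv2.resize(sc[80:240,220:400],(405,360));cv2.imwrite('pics/v4.png',np.hstack([a,cv2.resize(t,(395,360))]))
E
```

```text
clock: 44.25
eef_pos: [0.4989, -0.1223, 0.2429]
eef_rot: [[-0.997, -0.076, -0.001], [-0.076, 0.997, 0.0], [0.001, 0.0, -1.0]]
contact_force: [0.5, -0.5, -0.3]
width: 0.0268
gripper_force: 58.9
t 44.25 at [ 0.4989 -0.1223  0.2429] yaw -175.61 -> offset [ 0.0051 -0.0021  0.3431] spin -0.0 rows by dist 1.71572969851468
```

View pics/v4.png

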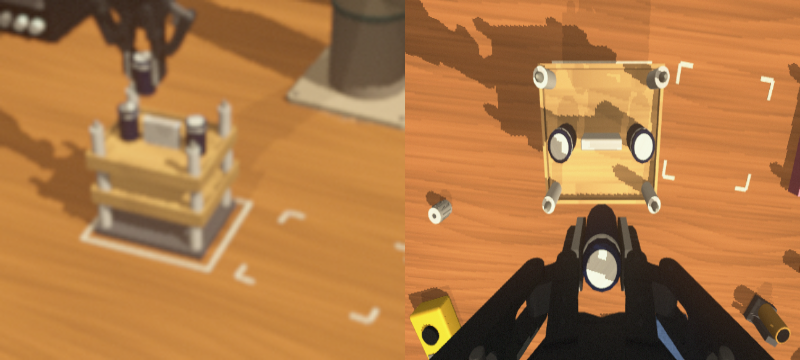

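Both cans stand at the two ends of the tab (right picture, (560,145) and (642,145)), and the third hangs over the free far side. I lower it there.

```bash

python3 -m inch '[{"offset":[0.004,-0.002,0.1],"spin":0},{"offset":[0,0,0.1],"spin":0},{"offset":[0,0,0.05],"spin":0},{"offset":[0,0,0],"spin":0},{"offset":[0,0,0],"spin":0}]' >/dev/null
python3 -m inch '[{"offset":[0,0,0.02],"spin":0},{"offset":[0,0,0.02],"spin":0},{"offset":[0,0,0.02],"spin":0},{"offset":[0,0,0.02],"spin":0},{"offset":[0,0,0],"spin":0}]'
python3 -m inch '[{"offset":[0,0,0],"spin":0},{"offset":[0,0,0],"spin":0},{"offset":[0,0,0],"spin":0}]' 
```

```text
clock: 45.65
eef_pos: [0.4974, -0.1228, 0.1435]
eef_rot: [[-0.997, -0.078, -0.002], [-0.078, 0.997, 0.001], [0.001, 0.001, -1.0]]
contact_force: [1.0, -1.2, 0.3]
width: 0.0265
gripper_force: 59.0
clock: 46.02
eef_pos: [0.4982, -0.1231, 0.1446]
eef_rot: [[-0.997, -0.078, 0.0], [-0.078, 0.997, -0.0], [-0.0, -0.0, -1.0]]
contact_force: [0.5, 0.3, -0.7]
width: 0.0262
gripper_force: 59.0
```

Still 4 mm above the floor, so I ease it down, release and rise.

```bash

python3 -m inch '[{"offset":[0,0,0.01],"spin":0},{"offset":[0,0,0.006],"spin":0},{"offset":[0,0,0],"spin":0},{"offset":[0,0,0],"spin":0},{"offset":[0,0,0],"spin":0}]'
python3 -m inch '[{"offset":[0,0,0],"spin":0},{"offset":[0,0,0],"spin":0},{"offset":[0,0,-0.05],"spin":0},{"offset":[0,0,-0.15],"spin":0},{"offset":[0,0,-0.18],"spin":0}]' 0.5
python3 -m inch '[{"offset":[-0.15,0,-0.1],"spin":0},{"offset":[-0.15,0,0],"spin":0},{"offset":[0,0,0],"spin":0},{"offset":[0,0,0],"spin":0}]'
python3 - <<'E'
from h import *
t=manip.capture('wrist')[:,:,::-1]
sc=manip.capture('scene')[:,:,::-1]
a=cv2.resize(sc[80:240,220:400],(405,360));cv2.imwrite('pics/v5.png',np.hstack([a,cv2.resize(t,(395,360))]))
E
```

```text
clock: 46.65
eef_pos: [0.4982, -0.1231, 0.1404]
eef_rot: [[-0.997, -0.078, 0.001], [-0.078, 0.997, -0.0], [-0.001, -0.0, -1.0]]
contact_force: [-1.2, 0.3, 6.6]
width: 0.0268
gripper_force: 59.8
clock: 47.28
eef_pos: [0.4973, -0.1228, 0.2546]
eef_rot: [[-0.997, -0.078, -0.002], [-0.078, 0.997, 0.001], [0.002, 0.001, -1.0]]
contact_force: [0.8, 0.1, -0.4]
width: 0.0427
gripper_force: 0.0
clock: 47.78
eef_pos: [0.5871, -0.1159, 0.2835]
eef_rot: [[-0.997, -0.078, -0.001], [-0.078, 0.997, 0.0], [0.001, 0.0, -1.0]]
contact_force: [0.1, 0.3, 0.1]
width: 0.0426
gripper_force: 0.0
```

View pics/v5.png

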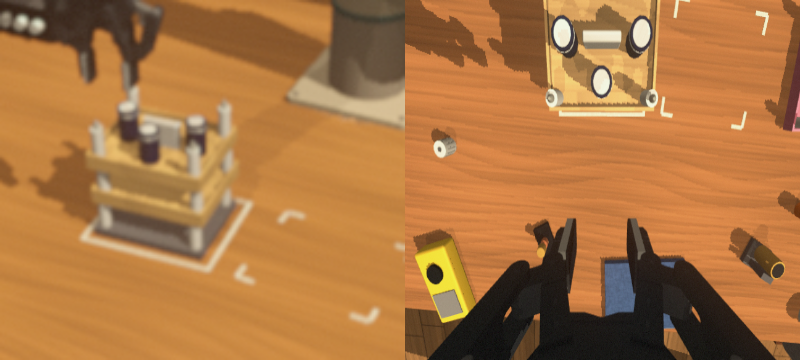

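The picture shows all three cans upright on the top tray ((563,34), (641,34) and (600,82)), the stack square inside the tape, and the gripper clear.

```bash
python3 -c "
from rig import manip
print(manip.hand_in())"
```

```text
the job is handed in; nothing more can be done
None
```

I slid the base into the tape rectangle and square with it, stacked both wooden trays fully down on it, stood the three blue cans upright on the top tray, and handed the job in at about 48 s; no verdict came back.

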